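# Hang speaker covers at the ionising bar and switch it on

## Robot

A 7-joint arm with a two-finger parallel gripper is mounted at the origin on the work surface. World frame = base frame: x ahead of the robot, y to its left, z up, the work surface at z = 0. Lengths are in m, angles in rad, forces in N, time in s.
With the tool pointing down it reaches from about 0.4 to 0.85 m from the base axis. Payload 4.5 kg.
Tool frame: the origin (TCP) lies at the very end of the fingers, on their centre line; the grasp point (between the pads) lies 19 mm behind it; z points along the fingers, y is the line along which they close (so a half turn about z gives the same grasp; the last joint's range is limited). The gripper opens to 85 mm and grips with 20 to 120 N. Pads are 22 mm wide; open, the fingers measure 114 mm over their backs; the gripper's body (76 mm by 85 mm) begins 54 mm behind the grasp point. The pads swing forward as they close: fully open they stand 13 mm farther back than shut.
Start: joints at [1.258, 0.689, -0.195, 1.565, 0.157, 0.902, -0.215], TCP at [0.212, -0.588, 0.231] pointing down, gripper open.
Joint ranges: [-3.01, 3.01], [-0.46, 2.08], [-1.47, 1.51], [0.13, 2.56], [-1, 4.14], [0.04, 2.09], [-2.66, 2.66]. Speed limits (rad/s): [2.57, 2.57, 3.14, 3.14, 3.14, 3.14, 3.14].

## Interface

Orientations are given as a unit quaternion [x, y, z, w].
In Python, from workcell import sensors, eyes, manip gives the robot as it stands.
- The arm moves only by the tool play_rows, never from a script. Its argument "plan" is one flat list of numbers, 6 for each row, row after row: the shift along the world's x, y, z in cm, then the turn, a rotation vector about the world's x, y, z in degrees. In form: [dx, dy, dz, rx, ry, rz, dx, dy, dz, rx, ry, rz, ...]. A call has 1 to 5 rows; each row is the pose to reach, as a shift and turn from the pose commanded when the call began; what a row does not reach only later rows make up. A row lasts 1/10 s, in which the tool goes at most 50 mm and 8.59 degrees, less where a joint would pass 70% of its speed; a pose out of reach is approached as far as the arm can. A call with a gripper value outside its range is refused whole. "fingers" is the opening, from -1 (shut) to 1 (fully open), set as the call begins (left out, the last holds). The fingers move at their own pace and stop on an object; "newtons" is the grip in N (left out, the last holds). Time passes only in rows, so rows that repeat a pose let the fingers close. It gives the time, the measured TCP pose, the force, the opening and the grip force at its end, in the units of the state.
- sensors.read_state(): the state, without advancing time (a new reading comes with each control period).
- eyes.grab_frame(name): name is "scene" or "top" or "wrist"; returns the picture (480x640x3 uint8, red, green, blue); there is no depth.
- eyes.calibration(name): a dict with "fx", "fy", "cx", "cy" (pixels), "extrinsics" (4x4, takes a point from camera to world coordinates); the wrist camera has in their place "tool_from_camera" (4x4, takes a point from camera to tool coordinates, whose origin is the TCP and whose axes are the flange's). Camera axes: x right, y down, z forward; pixel columns grow to the right and rows downward; lengths in m; the calibration is good to about 2 mm. A picture is of the moment at which its call begins: read the wrist's pose just before it. calibration takes no time and is no camera call.
- manip.finish_job(): hands the job in; it is judged then, once.
The state is a dict: "clock": time; "q": joint angles; "qd": joint speeds; "effort": joint torques, N m; "eef_pos": TCP position; "tcp_rot": TCP orientation; "force": force on the tool from outside, world axes, zero at the start; "moment": the same for the moment, N m; "opening": finger opening in m; "gripper_force": force on a finger pad.
Only numpy, scipy, OpenCV 4.12 (cv2) and the standard library are available. Lean on these libraries where they do the work, as an engineer would, in place of code of your own. Each camera call takes 0.05 s, during which the arm holds its last target. There are 200 camera calls.

## Task

Take the two speaker back covers that have a hole out of the slotted tray and hang each by its hole on the peg that suits it: the cover with the large hole on the thick peg, the one with the small hole on the thin peg, resting on the bare bar between end collar and upright. When both hang free, push the lever of the switch box all the way over to its far side (away from the robot) to turn on the ionising bar. Leave the cover without a hole standing in its slot.

Things in the scene. Friction and masses are not known exactly. Their poses are not given: they have to be found in the camera images.
- cover_large: cream plastic speaker back cover, a flat round disc 100 mm in diameter and 10 mm thick with a 60 mm wide flat foot at the bottom, standing on edge in a slot of the tray; it has a central through hole 40 mm in diameter. Origin at the centre of the disc (50 mm below its top edge, halfway through its thickness); x is the disc's face normal, z points up away from the foot. Any of the three slots
- cover_small: cream plastic speaker back cover, a flat round disc 100 mm in diameter and 10 mm thick with a 60 mm wide flat foot at the bottom, standing on edge in a slot of the tray; it has a central through hole 24 mm in diameter. Origin at the centre of the disc (50 mm below its top edge, halfway through its thickness); x is the disc's face normal, z points up away from the foot. Any of the three slots
- cover_blank: cream plastic speaker back cover, a flat round disc 100 mm in diameter and 10 mm thick with a 60 mm wide flat foot at the bottom, standing on edge in a slot of the tray; it has no hole and stays where it is. Origin at the centre of the disc (50 mm below its top edge, halfway through its thickness); x is the disc's face normal, z points up away from the foot. Any of the three slots
- tray: black slotted tray, 260 mm (x) by 125 mm (y), guide walls up to 32 mm above the bench; fixed. Origin at the centre of its underside; the slots lie across it at x = -80, 0 and +80 mm, 14 mm wide, floor 6 mm above the bench
- peg_thick_tip (a point): centre of the free end of the thick peg: level steel bar 24 mm in diameter, 106 mm long with its end collar (28 mm diameter, 6 mm thick), 160 mm above the bench. x runs along the peg to its upright (24 mm wide, top 12 mm above the axis); z is up. Base under the peg 90 mm wide, 10 mm high; fixed. Which stand is left or right varies
- peg_thin_tip (a point): centre of the free end of the thin peg: level steel bar 8 mm in diameter, 106 mm long with its end collar (12 mm diameter, 6 mm thick), 160 mm above the bench. x runs along the peg to its upright (24 mm wide, top 12 mm above the axis); z is up. Base under the peg 90 mm wide, 10 mm high; fixed. Which stand is left or right varies
- switch_tip (a point): tip of the switch's black lever, 80 mm long, on a grey box fixed to the bench on the right; it leans towards the robot when off. The lever swings about the point's y axis, from the box's -x side to its +x side; the box's +x points away from the robot, turned up to 0.3 rad
- switch (a joint): angle of the lever: 0 = off (leaning to the robot's side), 1.0 rad = fully over (on); it stays where it is left
Not all that is in view belongs to the job. What is shaped like the part that bears peg_thin_tip but yellow is not meant.

How it is judged:
On the way, in this order (a step that is already met when the one before it is completed fails the run):
1. one of the two covers with a hole hangs on its own peg, let go (((x of cover_large in the frame of peg_thick_tip between 0.01 and 0.103 m and y of cover_large in the frame of peg_thick_tip between -0.009 and 0.009 m and z of cover_large in the frame of peg_thick_tip between -0.012 and -0.003 m and angle between the x axis of cover_large and the x axis of peg_thick_tip, either way round below 0.45 rad and linear speed of cover_large below 0.03 m/s and contact force between the fingers and cover_large below 0.1 N) or (x of cover_small in the frame of peg_thin_tip between 0.01 and 0.103 m and y of cover_small in the frame of peg_thin_tip between -0.009 and 0.009 m and z of cover_small in the frame of peg_thin_tip between -0.012 and -0.003 m and angle between the x axis of cover_small and the x axis of peg_thin_tip, either way round below 0.45 rad and linear speed of cover_small below 0.03 m/s and contact force between the fingers and cover_small below 0.1 N))), for 0.2 s.
2. both covers hang on their own pegs, let go (x of cover_large in the frame of peg_thick_tip between 0.01 and 0.103 m and y of cover_large in the frame of peg_thick_tip between -0.009 and 0.009 m and z of cover_large in the frame of peg_thick_tip between -0.012 and -0.003 m and angle between the x axis of cover_large and the x axis of peg_thick_tip, either way round below 0.45 rad and linear speed of each of cover_large, cover_small below 0.03 m/s and contact force between the fingers and cover_large below 0.1 N and x of cover_small in the frame of peg_thin_tip between 0.01 and 0.103 m and y of cover_small in the frame of peg_thin_tip between -0.009 and 0.009 m and z of cover_small in the frame of peg_thin_tip between -0.012 and -0.003 m and angle between the x axis of cover_small and the x axis of peg_thin_tip, either way round below 0.45 rad and contact force between the fingers and cover_small below 0.1 N), for 0.2 s.
3. the switch lever is pushed over (value of joint switch above 0.85 rad), for 0.1 s.
At the end, for the whole second after the job is handed in: Large-holed cover on thick peg, small-holed on thin: between collar and upright, centre 3-12 mm below the peg's axis and within 9 mm sideways, face within 0.45 rad of square to the peg, under 0.03 m/s, not touched by the fingers; lever beyond 0.85 rad; blank cover within 25 mm of its start (all of step 2 and value of joint switch above 0.85 rad and distance of cover_blank from where it was at the start of the episode below 0.025 m).
It fails at once if the cover without a hole is taken or shifted by more than 25 mm (not (distance of cover_blank from where it was at the start of the episode below 0.025 m)).
It also fails if it takes over 72 s, if anything falls off the work surface, if the arm or the gripper's body presses on something with over 40 N, if the wrist force passes 120 N, or if a joint passes its speed limit or range.

## Working session

There is one attempt and no reset: what is moved stays moved. The work goes in short steps, Python scripts to look and compute and a tool call to move; the robot and the scene stay as the last step left them, time stands still between calls to the robot, and variables do not carry over. Pictures are saved under pics/ and viewed, at most 10 in all, crops included, and the job is handed in when it is done.

Besides the shell and the picture viewer there is one more tool, called as name(argument=value, ...) on one line, values as JSON. play_rows: Moves the arm, as the interface text tells. Its arguments: {"type":"object","properties":{"plan":{"type":"array"},"fingers":{"type":"number"},"newtons":{"type":"number"}},"required":["plan"]}

```bash
ls; mkdir -p pics
cat > h.py <<'E'
import numpy as np, cv2
from workcell import sensors, eyes, manip
from scipy.spatial.transform import Rotation as R
def snap(n,f):
    s=sensors.read_state(); im=eyes.grab_frame(n); cv2.imwrite('pics/'+f,cv2.cvtColor(im,cv2.COLOR_RGB2BGR)); return s,im
E
python3 - <<'E'
from h import *
for n in("scene","top"):
    snap(n,n+'0.png'); c=eyes.calibration(n); print(n,c['fx'],c['fy'],c['cx'],c['cy'],np.round(c['extrinsics'],4).tolist())
c=eyes.calibration('wrist');print(c)
s=sensors.read_state();print(s)
E
```

```text
pics
scene 560.5189964914963 560.5189964914963 313.2161381961652 239.20251396007868 [[-0.6759, 0.5584, -0.4809, 1.1351], [0.7367, 0.496, -0.4595, 0.4981], [-0.0181, -0.6649, -0.7467, 1.1094], [0.0, 0.0, 0.0, 1.0]]
top 467.4915219390393 467.4915219390393 311.5551675429427 241.3337478270003 [[0.0089, -0.9921, 0.1253, 0.3056], [-0.9999, -0.0081, 0.0066, -0.1489], [-0.0055, -0.1254, -0.9921, 1.4219], [0.0, 0.0, 0.0, 1.0]]
{'fx': 362.1468833154196, 'fy': 362.1468833154196, 'cx': 319.74847733464713, 'cy': 242.06223245431372, 'tool_from_camera': array([[ 1.42364427e-04, -9.53955113e-01, -2.99949366e-01,
         7.78414525e-02],
       [ 9.99999980e-01,  1.77363723e-04, -8.94571208e-05,
         1.76911766e-03],
       [ 1.38538214e-04, -2.99949347e-01,  9.53955119e-01,
        -1.43745122e-01],
       [ 0.00000000e+00,  0.00000000e+00,  0.00000000e+00,
         1.00000000e+00]])}
{'clock': 0.1, 'q': array([ 1.2577972 ,  0.68994232, -0.1945629 ,  1.56624367,  0.15731597,
        0.90251486, -0.21509838]), 'qd': array([ 0.00185574, -0.00079361, -0.00083953, -0.00357902,  0.00025808,
       -0.00014749, -0.00030256]), 'effort': array([-4.05605882e-03, -5.40608382e+01, -1.27161764e+00, -1.58988225e+01,
        9.38951533e-03,  4.47385479e-03,  9.38895425e-06]), 'eef_pos': array([ 0.21220451, -0.58724159,  0.23053803]), 'tcp_rot': array([ 9.84993096e-01,  1.72591619e-01, -2.00771862e-04, -8.32301894e-04]), 'force': array([-0.03816251,  0.43703803,  0.23135355]), 'moment': array([-0.05236469,  0.01232578, -0.05692306]), 'gripper_force': 0.0, 'opening': 0.08567089424684537}
```

View pics/scene0.png

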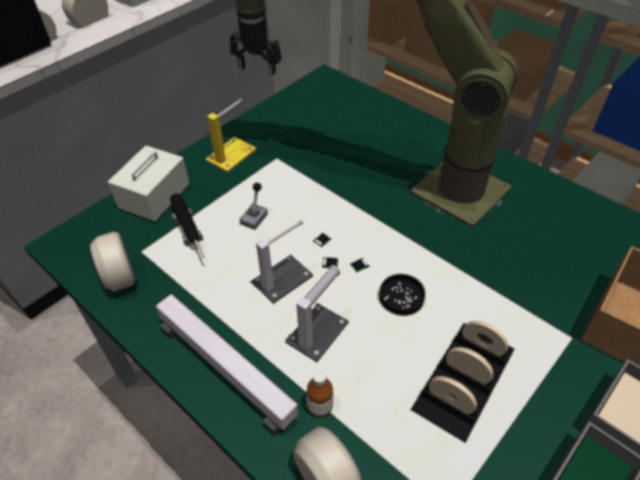

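View pics/top0.png

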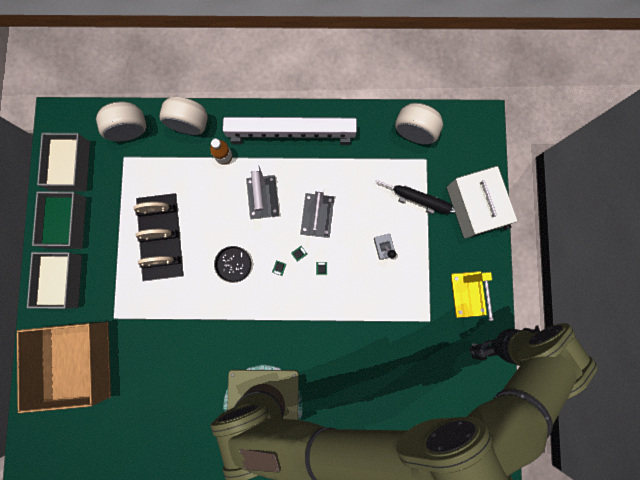

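Candidates (scene pixels):
- **Covers:** (486,340), (470,367) and (453,396).
- **Pegs:** thick (320,290), thin (285,235), and the yellow decoy (230,105), which I reject.
- **Round cream cans:** (113,262) and (326,460), which aren't covers.
- **Switch:** lever (257,187). The white box at (148,182) isn't the switch.

Next is one close composite to check these.

Run:
```python
from h import *
s=cv2.imread('pics/scene0.png');t=cv2.imread('pics/top0.png')
def c(im,x,y,w,h):return cv2.resize(im[y:y+h,x:x+w],(400,300),interpolation=cv2.INTER_CUBIC)
o=np.vstack([np.hstack([c(s,400,310,133,100),c(s,225,200,133,100+0)]),np.hstack([c(t,110,190,133,100),c(t,235,155,120,90)])])
# scene crop pegs extends y200-300 ; 
cv2.imwrite('pics/c1.png',o)
```

```text
(no output)
```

View pics/c1.png

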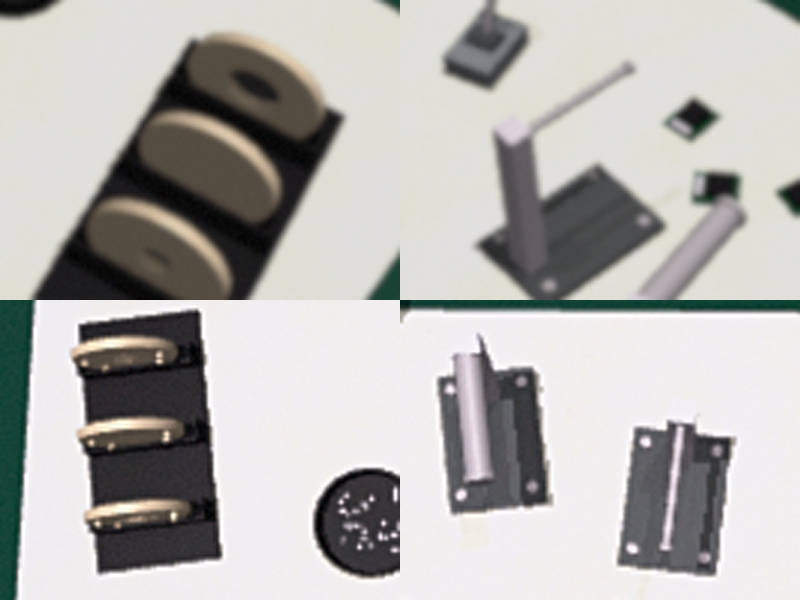

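Close view: the large hole is in the cover nearest the robot (scene 485,339). The blank is in the middle, and the small hole is in the farthest (452,394). The thick peg tip is at scene (336,270), top (259,208), and the thin tip is at scene (301,223), top (315,229).

```bash
cat >> h.py <<'E'
def ray(c,uv,T=None):
    T=c['extrinsics'] if T is None else T
    d=T[:3,:3]@np.array([(uv[0]-c['cx'])/c['fx'],(uv[1]-c['cy'])/c['fy'],1]); return T[:3,3],d/np.linalg.norm(d)
def tri(rays):
    A=sum(np.eye(3)-np.outer(d,d) for _,d in rays);b=sum((np.eye(3)-np.outer(d,d))@o for o,d in rays)
    p=np.linalg.solve(A,b);return p,max(np.linalg.norm(np.cross(p-o,d)) for o,d in rays)
def atz(r,z): return r[0]+r[1]*(z-r[0][2])/r[1][2]
def wT(s):
    T=np.eye(4);T[:3,:3]=R.from_quat(s['tcp_rot']).as_matrix();T[:3,3]=s['eef_pos'];return T@eyes.calibration('wrist')['tool_from_camera']
E
python3 - <<'E'
from h import *
np.set_printoptions(precision=4,suppress=True)
S=eyes.calibration('scene');T=eyes.calibration('top');k=133/400
f=lambda x,y:(110+x*k,190+(y-300)*k)
g=lambda x,y:(235+(x-400)*.3,155+(y-300)*.3)
sc=lambda x,y:(225+(x-400)*k,200+y*k)
st=lambda x,y:(400+x*k,310+y*k)
for n,a,b in [('thin tip',sc(629,68),g(667,547)),('thick tip',sc(735,212),g(479,478)),('thin up',sc(515,130),g(682,424)),
 ('large',st(255,86),f(138,514)),('small',st(155,254),f(122,353))]:
    p,e=tri([ray(S,a),ray(T,b)]);print(n,p,e,'top@.16',atz(ray(T,b),.16),'@.046',atz(ray(T,b),.046))
print('thin dir',atz(ray(T,g(682,424)),.166)-atz(ray(T,g(667,547)),.166))
print('thick dir',atz(ray(T,g(467,355)),.172)-atz(ray(T,g(479,478)),.172))
for p in [(80,322),(198,312),(100,572),(220,556)]: print('tray',atz(ray(T,f(*p)),.01))
print('lev',tri([ray(S,(257,187)),ray(T,(392,254))]), 'box',atz(ray(T,(385,246)),.02))
for p in [(86,517),(190,510),(78,440),(183,430),(71,358),(177,348)]: print('disc end',atz(ray(T,f(*p)),.046))
E
```

```text
thin tip [ 0.4993 -0.1489  0.1515] 0.0011873960690145357 top@.16 [ 0.4987 -0.1498  0.16  ] @.046 [ 0.5162 -0.1499  0.046 ]
thick tip [0.5549 0.0078 0.1542] 0.0020357192610904974 top@.16 [0.555  0.0055 0.16  ] @.046 [0.5775 0.0195 0.046 ]
thin up [ 0.6042 -0.1632  0.156 ] 0.00226635416134795 top@.16 [ 0.6017 -0.1614  0.16  ] @.046 [ 0.6285 -0.1626  0.046 ]
large [0.4164 0.3197 0.047 ] 0.00010728614197991577 top@.16 [0.4074 0.2811 0.16  ] @.046 [0.4166 0.32   0.046 ]
small [0.5769 0.3406 0.0522] 0.0014693871138066915 top@.16 [0.5549 0.3033 0.16  ] @.046 [0.5774 0.3441 0.046 ]
thin dir [ 0.1025 -0.0115  0.    ]
thick dir [0.1031 0.0123 0.    ]
tray [0.6165 0.4019 0.01  ]
tray [0.6279 0.2811 0.01  ]
tray [0.3608 0.3675 0.01  ]
tray [0.3779 0.2476 0.01  ]
lev (array([ 0.4391, -0.3703,  0.0868]), np.float64(0.0006832845772623041)) box [ 0.4703 -0.3612  0.02  ]
disc end [0.4132 0.371  0.046 ]
disc end [0.4209 0.269  0.046 ]
disc end [0.4895 0.3832 0.046 ]
disc end [0.5003 0.2796 0.046 ]
disc end [0.5719 0.3948 0.046 ]
disc end [0.5829 0.2894 0.046 ]
```

play_rows(plan=[17,17,5,0,0,40,17,17,5,0,0,40,17,17,5,0,0,40,17,17,5,0,0,40,17,17,5,0,0,40], fingers=1, newtons=40)

```text
clock: 0.6
eef_pos: [0.3838, -0.4157, 0.2816]
tcp_rot: [0.865, 0.502, 0.0, -0.0]
force: [0.3, -0.3, 0.6]
opening: 0.0857
gripper_force: 0.0
```

play_rows(plan=[7,23,0,0,0,37.6,7,23,0,0,0,37.6,7,23,0,0,0,37.6,7,23,0,0,0,37.6,7,23,0,0,0,37.6])

```text
clock: 1.1
eef_pos: [0.4527, -0.1847, 0.2813]
tcp_rot: [0.657, 0.754, 0.0, -0.0]
force: [0.5, -0.1, -0.0]
opening: 0.0853
gripper_force: 0.0
```

play_rows(plan=[0,24,0,0,0,0,0,24,0,0,0,0,0,24,0,0,0,0,0,24,0,0,0,0,0,24,0,0,0,0])

```text
clock: 1.6
eef_pos: [0.4519, 0.0552, 0.2814]
tcp_rot: [0.659, 0.752, 0.0, -0.0]
force: [0.6, 0.0, -0.5]
opening: 0.0853
gripper_force: 0.0
```

Run:
```python
from h import *
s,_=snap('wrist','w1.png');np.save('w1.npy',wT(s))
```

play_rows(plan=[0,24,-3,0,0,0,0,24,-3,0,0,0,0,24,-3,0,0,0,0,24,-3,0,0,0,0,24,-3,0,0,0])

```text
clock: 2.15
eef_pos: [0.4519, 0.2947, 0.2508]
tcp_rot: [0.659, 0.752, -0.0, -0.0]
force: [0.9, 0.0, -0.6]
opening: 0.0856
gripper_force: 0.0
```

Run:
```python
from h import *
s,_=snap('wrist','w2.png');np.save('w2.npy',wT(s));print(s['eef_pos'])
a,b=cv2.imread('pics/w1.png'),cv2.imread('pics/w2.png')
cv2.imwrite('pics/c2.png',cv2.resize(np.vstack([a,b]),(400,600),interpolation=cv2.INTER_AREA))
```

```text
[0.4518957  0.29470738 0.25076605]
```

View pics/w2.png

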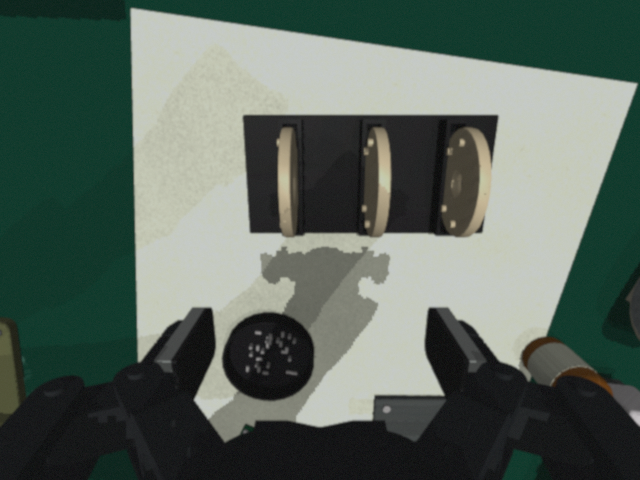

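View pics/w1.png

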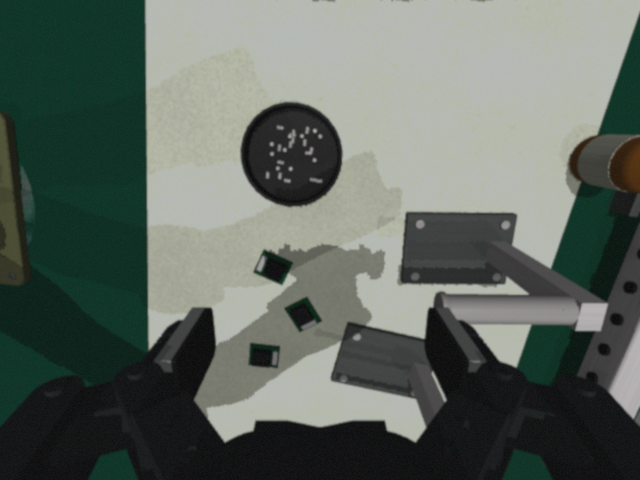

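w2 shows the large cover with its rim at column ~288, rows 127–236, and the tray square to the image, so the yaw is right. The blank is at column ~378 and the small cover at ~467. w1 shows the thick peg's free end at (437,307) and its upright at (588,315).

Run:
```python
from h import *
np.set_printoptions(precision=4,suppress=True)
W=eyes.calibration('wrist');T=eyes.calibration('top');S=eyes.calibration('scene');w1=np.load('w1.npy');w2=np.load('w2.npy')
for n,p,z in [('end',(289,127),.046),('end',(289,236),.046),('ridge',(287,185),.096),('b',(376,125),.046),('b',(376,237),.046),('s',(460,127),.046),('s',(463,237),.046)]:
    print(n,atz(ray(W,p,w2),z))
p=(437,307);print('thick tip',atz(ray(W,p,w1),.16),atz(ray(W,(578,312),w1),.16))
print(tri([ray(W,p,w1),ray(S,(336.4,270.5))]))
```

```text
end [0.4152 0.3669 0.046 ]
end [0.4263 0.2633 0.046 ]
ridge [0.4225 0.3218 0.096 ]
b [0.494  0.3792 0.046 ]
b [0.513  0.2737 0.046 ]
s [0.5707 0.3876 0.046 ]
s [0.5996 0.2852 0.046 ]
thick tip [0.5563 0.0052 0.16  ] [0.6714 0.016  0.16  ]
(array([0.5559, 0.0084, 0.1592]), np.float64(0.0032422400332497146))
```

play_rows(plan=[-3.3,2.2,-5,0,0,0,-3.3,2.2,-8,0,0,0,-3.3,2.2,-10,0,0,0,-3.3,2.2,-10,0,0,0,-3.3,2.2,-10,0,0,0], fingers=0)

```text
clock: 2.7
eef_pos: [0.4199, 0.3139, 0.1516]
tcp_rot: [0.66, 0.751, -0.0, 0.0]
force: [-0.1, -0.4, 0.7]
opening: 0.0429
gripper_force: 0.0
```

Run:
```python
from h import *
s,_=snap('wrist','w3.png');np.save('w3.npy',wT(s));print(s['eef_pos'],s['opening'])
```

```text
[0.41987465 0.31387864 0.15155118] 0.042918098528369
```

View pics/w3.png

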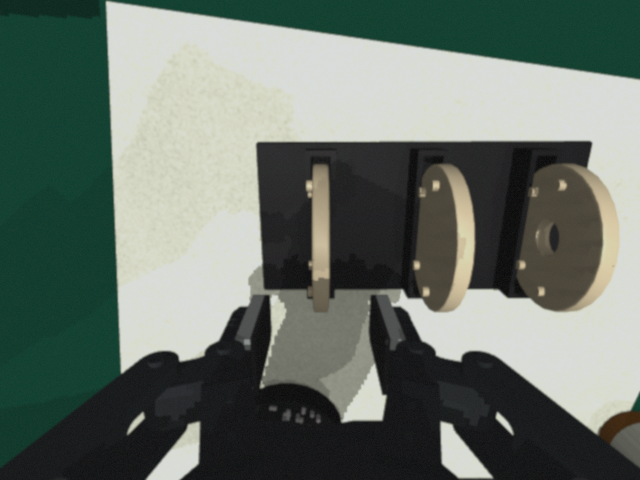

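w3: the large cover's rim is at column 320, rows 164–311, centred between the fingers (258/385).

```bash
cat >> h.py <<'E'
def fit(T,r0,r1,yaw,x0=(.42,.318),col=320,z=None):
    from scipy.optimize import least_squares
    c=eyes.calibration('wrist');Ti=np.linalg.inv(T);a=np.linspace(0,2*np.pi,721)
    def f(v):
        zz=v[2] if z is None else z
        t=np.array([-np.sin(yaw),np.cos(yaw),0])
        P=np.array([v[0],v[1],zz])+.05*(np.cos(a)[:,None]*t+np.sin(a)[:,None]*np.array([0,0,1]))
        q=P@Ti[:3,:3].T+Ti[:3,3];u=c['cx']+c['fx']*q[:,0]/q[:,2];w=c['cy']+c['fy']*q[:,1]/q[:,2]
        m=a<np.pi
        return [w.min()-r0,w.max()-r1,u[180]-col]
    return least_squares(f,[*x0,.047][:2 if z is not None else 3],x_scale=.01).x
E
python3 - <<'E'
from h import *
w=np.load('w3.npy')
print(fit(w,164,311,.133), fit(w,164,311,.133,z=.046))
w=np.load('w2.npy')
print(fit(w,127,236,.133,col=288), fit(w,127,236,.133,z=.046,col=288))
E
```

```text
[0.42120549 0.31677818 0.05451831] [0.42152293 0.31436458]
[0.424394   0.31768239 0.05304763] [0.42389642 0.31672503]
```

Run:
```python
from h import *
W=eyes.calibration('wrist');S=eyes.calibration('scene');w=np.load('w3.npy')
print('small hole',tri([ray(W,(548,237),w),ray(S,(451.5,394.5))]))
o,d=ray(S,(484.8,338.6))
for x in(.42,.426,.43): print(o+d*(x-o[0])/d[0])
T=eyes.calibration('top')
```

```text
small hole (array([0.57857992, 0.3386372 , 0.05347825]), np.float64(0.0010443935123273134))
[0.42       0.3207257  0.05243877]
[0.426      0.3222138  0.06130627]
[0.43       0.32320587 0.06721794]
```

play_rows(plan=[0.1,0.2,-3,0,0,0,0.1,0.2,-6,0,0,0,0.1,0.2,-7.5,0,0,0,0.1,0.2,-8.1,0,0,0,0.1,0.2,-8.1,0,0,0])

```text
clock: 3.25
eef_pos: [0.4212, 0.3164, 0.0709]
tcp_rot: [0.66, 0.751, 0.001, 0.0]
force: [0.5, 0.1, 1.9]
opening: 0.0427
gripper_force: 0.0
```

play_rows(plan=[0,0,0,0,0,0,0,0,0,0,0,0,0,0,0,0,0,0,0,0,0,0,0,0,0,0,0,0,0,0], fingers=-1, newtons=40)

```text
clock: 3.75
eef_pos: [0.4207, 0.3166, 0.0715]
tcp_rot: [0.66, 0.752, 0.001, 0.0]
force: [-0.8, -0.4, 6.6]
opening: 0.0094
gripper_force: 39.1
```

play_rows(plan=[0,0,2,0,0,0,0,0,5,0,0,0,0,0,8,0,0,0,0,0,11,0,0,0,0,0,11,0,0,0])

```text
clock: 4.25
eef_pos: [0.4222, 0.3181, 0.1842]
tcp_rot: [0.66, 0.751, 0.004, 0.0]
force: [0.7, 0.5, -1.0]
opening: 0.0092
gripper_force: 39.4
```

Run:
```python
from h import *
s,_=snap('wrist','w4.png');np.save('w4.npy',wT(s));print(s['eef_pos'],s['force'],s['opening'])
_,a=snap('scene','s4.png')
a=cv2.imread('pics/w4.png');b=cv2.imread('pics/s4.png')
cv2.imwrite('pics/c4.png',np.hstack([cv2.resize(a[120:480,120:520],(400,360)),cv2.resize(b[200:400,380:580],(360,360),interpolation=cv2.INTER_CUBIC)]))
```

```text
[0.42223261 0.31810017 0.18420106] [ 0.72055053  0.5248027  -1.00688763] 0.009196100649459171
```

View pics/c4.png

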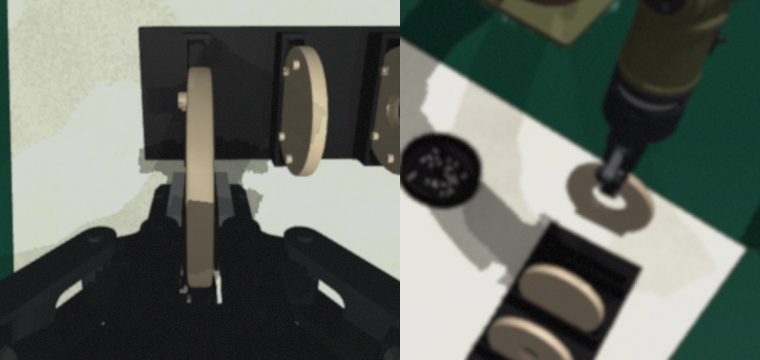

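c4: the cover is held at the top, clear of the tray, with the fingertip just reaching into the hole. In w4 the rim is at column 320, rows 187–407.

Run:
```python
from h import *
w=np.load('w4.npy');x0=(.422,.318)
print(fit(w,187,407,.133,x0), [fit(w,187,407,.133,x0,z=z) for z in(.158,.162,.166,.17)])
from scipy.optimize import least_squares
# which top row alone implies for centre y at various z
c=eyes.calibration('wrist')
for z in (.158,.162,.166,.17):
    print(z,[round(atz(ray(c,(320,r),w),z)[1],4) for r in (187,407)])
S=eyes.calibration('scene')
o,d=ray(S,(380+(610-400)*200/360,200+198*200/360))
print(o+d*(.427-o[0])/d[0])
```

```text
[0.42366385 0.31839315 0.16946525] [array([0.42444118, 0.31297353]), array([0.42417016, 0.31486223]), array([0.42389878, 0.31675454]), array([0.42362766, 0.31864559])]
0.158 [np.float64(0.3669), np.float64(0.242)]
0.162 [np.float64(0.3675), np.float64(0.2455)]
0.166 [np.float64(0.3681), np.float64(0.249)]
0.17 [np.float64(0.3686), np.float64(0.2526)]
[0.427      0.32347548 0.17132482]
```

play_rows(plan=[0,0,-3,0,0,0,0,0,-6,0,0,0,0,0,-9,0,0,0,0,0,-10.8,0,0,0,0,0,-10.8,0,0,0])

```text
clock: 4.85
eef_pos: [0.4189, 0.3149, 0.0698]
tcp_rot: [0.659, 0.752, -0.003, 0.0]
force: [-0.3, -0.6, -1.0]
opening: 0.0095
gripper_force: 43.8
```

play_rows(plan=[0,0,0,0,0,0,0,0,0,0,0,0,0,0,0.5,0,0,0,0,0,0.5,0,0,0,0,0,0.5,0,0,0], fingers=-0.3)

```text
clock: 5.35
eef_pos: [0.4207, 0.3163, 0.0778]
tcp_rot: [0.66, 0.752, 0.0, 0.0]
force: [0.1, -0.1, 0.2]
opening: 0.0299
gripper_force: 0.0
```

play_rows(plan=[0,0,0,0,0,0,0,0,0,0,0,0,0,0,0,0,0,0,0,0,0,0,0,0,0,0,0,0,0,0], fingers=-1, newtons=50)

```text
clock: 5.85
eef_pos: [0.4203, 0.3161, 0.0775]
tcp_rot: [0.66, 0.752, -0.0, 0.0]
force: [-2.2, -0.1, 4.9]
opening: 0.009
gripper_force: 49.5
```

play_rows(plan=[0,0,2,0,0,0,0,0,5,0,0,0,0,0,8,0,0,0,0,0,10.6,0,0,0,0,0,10.6,0,0,0])

```text
clock: 6.35
eef_pos: [0.4222, 0.3178, 0.1861]
tcp_rot: [0.66, 0.751, 0.003, 0.0]
force: [0.7, 0.9, -0.4]
opening: 0.0093
gripper_force: 49.1
```

play_rows(plan=[3,-16,0,0,0,-1.4,3,-16,0,0,0,-1.4,3,-16,0,0,0,-1.4,3,-16,0,0,0,-1.4,3,-16,0,0,0,-1.4])

```text
clock: 6.85
eef_pos: [0.4505, 0.1525, 0.1821]
tcp_rot: [0.671, 0.742, -0.002, 0.0]
force: [-0.3, 0.3, -1.6]
opening: 0.0086
gripper_force: 49.0
```

play_rows(plan=[3.9,-15.6,0,0,0,0,3.9,-15.6,0,0,0,0,3.9,-15.6,0,0,0,0,3.9,-15.6,0,0,0,0,3.9,-15.6,0,0,0,0])

```text
clock: 7.35
eef_pos: [0.49, -0.0005, 0.1826]
tcp_rot: [0.67, 0.742, 0.0, -0.0]
force: [0.0, 0.6, -1.2]
opening: 0.009
gripper_force: 48.9
```

Run:
```python
from h import *
s,_=snap('wrist','w5.png');np.save('w5.npy',wT(s));print(s['eef_pos'],s['force'],s['tcp_rot'])
```

```text
[ 0.4899737  -0.00054541  0.18262418] [ 0.03281989  0.62151997 -1.20644902] [ 6.69862405e-01  7.42485216e-01  1.26654599e-04 -2.14656843e-04]
```

View pics/w5.png

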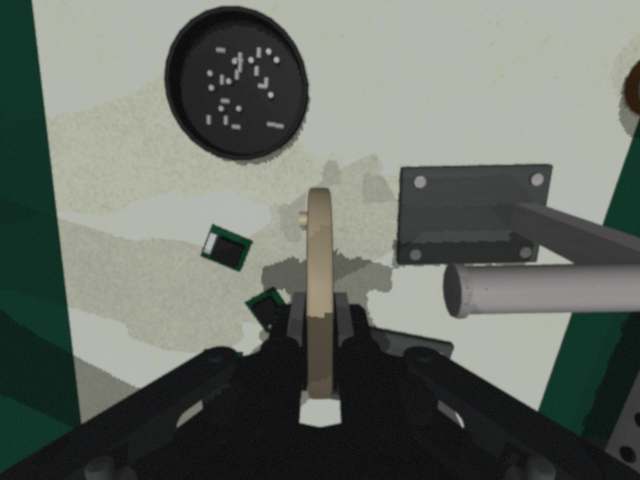

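w5: the held disc's rim is at column 320, rows 187–397. The thick peg's end face is centred at (457,290), and the bar is nearly parallel to the tool's closing line.

Run:
```python
from h import *
w=np.load('w5.npy');c=eyes.calibration('wrist')
for p in [(457,290),(640,289)]: print(atz(ray(c,p,w),.16))
print(tri([ray(c,(457,290),w),ray(c,(437,307),np.load('w1.npy'))]))
print(fit(w,187,397,.103,(.49,0)),[fit(w,187,397,.103,(.49,0),z=z) for z in(.156,.16,.164)])
```

```text
[0.56036194 0.00442751 0.16      ]
[0.65152268 0.01441912 0.16      ]
(array([0.54445627, 0.018719  , 0.19131436]), np.float64(0.0016227815766429443))
[ 0.49179306 -0.00140934  0.16057541] [array([ 0.49201191, -0.00351985]), array([ 0.4918206 , -0.00167495]), array([4.91629289e-01, 1.69923412e-04])]
```

play_rows(plan=[2,0.17,0,0,0,0,4,0.38,0,0,0,0,5.5,0.55,0,0,0,0,6.5,0.65,0,0,0,0,7.5,0.75,0,0,0,0])

```text
clock: 7.9
eef_pos: [0.5645, 0.0106, 0.1832]
tcp_rot: [0.667, 0.745, 0.0, -0.001]
force: [0.3, 0.8, -1.0]
opening: 0.0096
gripper_force: 49.2
```

play_rows(plan=[1,0.1,0,0,0,0,2,0.2,0,0,0,0,3.5,0.37,0,0,0,0,4.5,0.48,0,0,0,0,4.5,0.48,0,0,0,0])

```text
clock: 8.4
eef_pos: [0.6106, 0.0142, 0.1833]
tcp_rot: [0.668, 0.744, 0.001, 0.0]
force: [-0.4, -0.5, -1.7]
opening: 0.0093
gripper_force: 49.2
```

play_rows(plan=[0,0,-0.2,0,0,0,0,0,-0.4,0,0,0,0,0,-0.55,0,0,0,0,0,-0.65,0,0,0,0,0,-0.65,0,0,0])

```text
clock: 8.9
eef_pos: [0.6092, 0.0124, 0.1767]
tcp_rot: [0.669, 0.744, -0.0, -0.0]
force: [-0.2, -0.5, -1.0]
opening: 0.0093
gripper_force: 49.2
```

play_rows(plan=[0,0,-0.1,0,0,0,0,0,-0.2,0,0,0,0,0,-0.25,0,0,0,0,0,-0.25,0,0,0])

```text
clock: 9.3
eef_pos: [0.6094, 0.0125, 0.1742]
tcp_rot: [0.669, 0.744, -0.0, -0.0]
force: [0.1, 0.7, -1.2]
opening: 0.0094
gripper_force: 49.2
```

play_rows(plan=[0,0,0,0,0,0,0,0,0,0,0,0,0,0,0,0,0,0,0,0,0.3,0,0,0,0,0,1,0,0,0], fingers=-0.3)

```text
clock: 9.8
eef_pos: [0.6091, 0.0124, 0.1843]
tcp_rot: [0.669, 0.744, -0.0, -0.0]
force: [-0.6, 0.0, 0.1]
opening: 0.0299
gripper_force: 0.0
```

play_rows(plan=[0,0,2,0,0,0,0,0,5,0,0,0,0,0,9,0,0,0,0,0,9,0,0,0,0,0,9,0,0,0])

```text
clock: 10.3
eef_pos: [0.61, 0.0127, 0.2758]
tcp_rot: [0.669, 0.744, 0.001, 0.001]
force: [-0.8, -0.6, -1.3]
opening: 0.0299
gripper_force: 0.0
```

Run:
```python
from h import *
snap('wrist','w6.png');snap('scene','s6.png')
a=cv2.imread('pics/w6.png');b=cv2.imread('pics/s6.png')
cv2.imwrite('pics/c6.png',np.hstack([cv2.resize(a,(400,300)),cv2.resize(b[200:380,240:420],(300,300),interpolation=cv2.INTER_CUBIC)]))
```

```text
(no output)
```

View pics/c6.png

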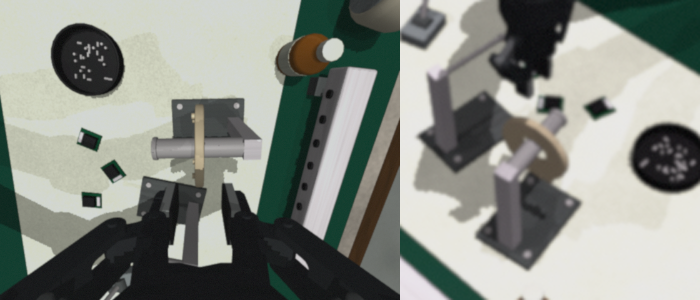

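c6: the large cover hangs on the thick peg between collar and upright (left crop, disc at column 198). Next is the small cover.

play_rows(plan=[-3,16,0,0,0,1.7,-3,16,0,0,0,1.7,-3,16,0,0,0,1.7,-3,16,0,0,0,1.7,-3,16,0,0,0,1.7], fingers=0)

```text
clock: 10.9
eef_pos: [0.5777, 0.1758, 0.2734]
tcp_rot: [0.655, 0.755, -0.0, -0.001]
force: [-0.3, -0.6, 0.5]
opening: 0.0428
gripper_force: 0.0
```

play_rows(plan=[0,16.5,-5,0,0,0,0,16.5,-10,0,0,0,0,16.5,-12,0,0,0,0,16.5,-12,0,0,0,0,16.5,-12,0,0,0])

```text
clock: 11.4
eef_pos: [0.5762, 0.3386, 0.1486]
tcp_rot: [0.656, 0.755, -0.004, -0.002]
force: [-0.7, 0.4, 0.6]
opening: 0.0429
gripper_force: 0.0
```

Run:
```python
from h import *
s,im=snap('wrist','w7.png');T=wT(s);np.save('w7.npy',T);print(s['eef_pos'],s['tcp_rot'],s['opening'])
h=im.astype(int);m=((h[...,0]-h[...,2]>25)&(h[...,0]>70)).astype(np.uint8)
n,l,st,ce=cv2.connectedComponentsWithStats(m)
print([(st[i].tolist(),ce[i].round(1).tolist()) for i in range(1,n) if st[i,4]>400])
print([(r,np.flatnonzero(m[r,280:360])[[0,-1]]+280) for r in range(150,330,12) if m[r,280:360].any()])
```

```text
[0.5761982  0.33862811 0.14858506] [ 0.65612607  0.75463954 -0.00369326 -0.00202702] 0.042853575191117196
[([170, 171, 35, 147, 2532], [183.3, 244.4]), ([310, 172, 24, 136, 2196], [324.2, 233.7])]
[(174, array([319, 331])), (186, array([317, 332])), (198, array([312, 333])), (210, array([317, 333])), (222, array([316, 333])), (234, array([316, 333])), (246, array([316, 333])), (258, array([316, 333])), (270, array([316, 332])), (282, array([317, 331])), (294, array([318, 331])), (306, array([323, 323]))]
```

Run:
```python
from h import *
w=np.load('w7.npy')
for b in (316,319,322):print(fit(w,172,b,.133,(.578,.338),col=324.5,z=.056))
w=np.load('w3.npy');print(fit(w,164,311,.133,z=.056))
print(sensors.read_state()['eef_pos'],sensors.read_state()['tcp_rot'])
im=cv2.imread('pics/w7.png');print(im[296:335:2,323].tolist())
```

```text
[0.58006608 0.33847748]
[0.58020706 0.33752157]
[0.58034862 0.3365617 ]
[0.4211504  0.31719705]
[0.57736815 0.33755043 0.14977799] [ 0.65664044  0.754196   -0.00320123 -0.0012121 ]
[[86, 103, 112], [87, 105, 113], [86, 104, 111], [84, 101, 110], [83, 100, 109], [85, 101, 111], [83, 100, 108], [82, 98, 107], [83, 98, 107], [80, 97, 104], [79, 94, 101], [79, 94, 100], [103, 115, 115], [108, 119, 117], [109, 120, 119], [109, 120, 118], [112, 123, 121], [108, 120, 119], [111, 121, 120], [113, 123, 122]]
```

play_rows(plan=[0.1,-0.05,-3,0,0,-0.3,0.1,-0.05,-6,0,0,-0.3,0.1,-0.05,-7,0,0,-0.3,0.1,-0.05,-7.5,0,0,-0.3,0.1,-0.05,-7.5,0,0,-0.3])

```text
clock: 11.95
eef_pos: [0.5815, 0.3359, 0.08]
tcp_rot: [0.66, 0.751, 0.0, 0.0]
force: [0.1, -0.2, 0.1]
opening: 0.0426
gripper_force: 0.0
```

play_rows(plan=[0,0,0,0,0,0,0,0,0,0,0,0,0,0,0,0,0,0,0,0,0,0,0,0,0,0,0,0,0,0], fingers=-1)

```text
clock: 12.45
eef_pos: [0.581, 0.3376, 0.0808]
tcp_rot: [0.66, 0.752, 0.001, 0.0]
force: [-1.5, -0.2, 6.1]
opening: 0.0092
gripper_force: 49.7
```

play_rows(plan=[0,0,2,0,0,0,0,0,5,0,0,0,0,0,9,0,0,0,0,0,13,0,0,0,0,0,13,0,0,0])

```text
clock: 12.95
eef_pos: [0.5832, 0.34, 0.2159]
tcp_rot: [0.66, 0.752, 0.006, 0.001]
force: [0.6, 1.2, -0.8]
opening: 0.0092
gripper_force: 48.9
```

play_rows(plan=[-15,-9,0,0,0,-14,-15,-9,0,0,0,-14,-15,-9,0,0,0,-14,-15,-9,0,0,0,-14,-15,-9,0,0,0,-14])

```text
clock: 13.45
eef_pos: [0.4264, 0.2436, 0.2088]
tcp_rot: [0.746, 0.666, -0.003, 0.001]
force: [1.2, -0.0, -1.4]
opening: 0.0092
gripper_force: 49.1
```

play_rows(plan=[0,-20,0,0,0,0,0,-20,-1,0,0,0,0,-20,-2,0,0,0,0,-20,-2.8,0,0,0,0,-20,-2.8,0,0,0])

```text
clock: 13.95
eef_pos: [0.4288, 0.0391, 0.1793]
tcp_rot: [0.75, 0.662, -0.004, 0.0]
force: [-0.8, 0.1, -1.2]
opening: 0.0088
gripper_force: 49.0
```

play_rows(plan=[0.8,-19,0,0,0,0,0.8,-19,0,0,0,0,0.8,-19,0,0,0,0,0.8,-19,0,0,0,0,0.8,-19,0,0,0,0])

```text
clock: 14.45
eef_pos: [0.4385, -0.1501, 0.1805]
tcp_rot: [0.75, 0.661, -0.001, 0.001]
force: [0.2, 0.4, -0.8]
opening: 0.0092
gripper_force: 49.0
```

play_rows(plan=[0,0,0,0,0,0,0,0,0,0,0,0])

```text
clock: 14.65
eef_pos: [0.4392, -0.1415, 0.1813]
tcp_rot: [0.746, 0.666, 0.001, -0.0]
force: [-0.2, 0.5, -1.5]
opening: 0.0088
gripper_force: 49.0
```

Run:
```python
from h import *
s,_=snap('wrist','w8.png');np.save('w8.npy',wT(s));print(s['eef_pos'],s['force'],s['tcp_rot'])
```

```text
[ 0.43919829 -0.14149927  0.18125075] [-0.16775077  0.45488365 -1.50624407] [ 7.45551041e-01  6.66448149e-01  6.84343629e-04 -2.04235556e-04]
```

View pics/w8.png

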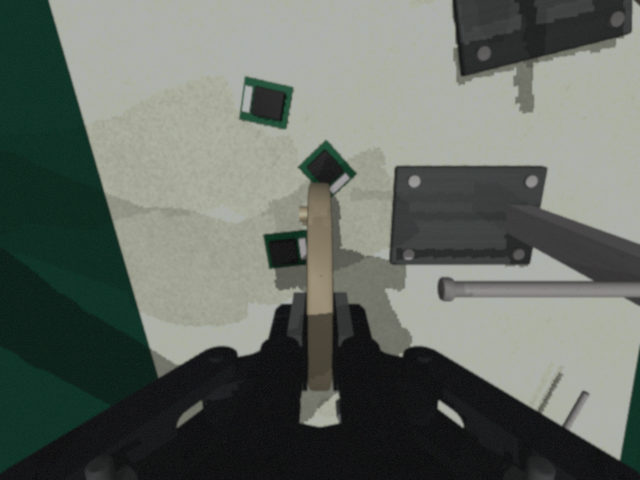

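w8: the held disc is at column 320, rows 182–390. The thin peg's end is at (444,289), with the bar level in the picture and so parallel to the tool.

Run:
```python
from h import *
w=np.load('w8.npy');c=eyes.calibration('wrist');y=2*np.arctan2(.66645,.74555)-np.pi/2;print('yaw',y)
a=atz(ray(c,(444,289),w),.16);b=atz(ray(c,(640,289),w),.16);print(a,b,np.arctan2(*(b-a)[1::-1]))
f=fit(w,182,390,y,(.44,-.142));print(f,[fit(w,182,390,y,(.44,-.142),z=z) for z in(.153,.157,.161)])
print('peg y at disc',a[1]+(f[0]-a[0])*np.tan(y))
```

```text
yaw -0.1119226784948868
[ 0.50244984 -0.14933858  0.16      ] [ 0.59941604 -0.16022678  0.16      ] -0.11182024567604197
[ 0.44131655 -0.1402797   0.15721111] [array([ 0.4411128, -0.1421259]), array([ 0.44130634, -0.14037219]), array([ 0.44149964, -0.13862065])]
peg y at disc -0.1424676628123922
```

play_rows(plan=[0,-0.15,0.35,0,0,0,2,-0.37,0.35,0,0,0,4,-0.6,0.35,0,0,0,5.5,-0.77,0.35,0,0,0,7,-0.94,0.35,0,0,0])

```text
clock: 15.2
eef_pos: [0.5094, -0.1514, 0.1851]
tcp_rot: [0.746, 0.666, 0.0, 0.0]
force: [-0.1, -0.4, -1.8]
opening: 0.009
gripper_force: 49.1
```

play_rows(plan=[1.5,-0.17,0,0,0,0,3,-0.34,0,0,0,0,4.5,-0.5,0,0,0,0,4.5,-0.5,0,0,0,0,4.5,-0.5,0,0,0,0])

```text
clock: 15.7
eef_pos: [0.5529, -0.1565, 0.1848]
tcp_rot: [0.746, 0.666, -0.0, -0.0]
force: [-0.3, 0.0, -2.2]
opening: 0.0089
gripper_force: 49.0
```

play_rows(plan=[0,0,-0.2,0,0,0,0,0,-0.4,0,0,0,0,0,-0.6,0,0,0,0,0,-0.7,0,0,0,0,0,-0.7,0,0,0])

```text
clock: 16.2
eef_pos: [0.5532, -0.1574, 0.1776]
tcp_rot: [0.746, 0.666, -0.0, -0.0]
force: [0.0, -0.2, -2.6]
opening: 0.0094
gripper_force: 49.1
```

play_rows(plan=[0,0,-0.1,0,0,0,0,0,-0.1,0,0,0])

```text
clock: 16.4
eef_pos: [0.5535, -0.1574, 0.1768]
tcp_rot: [0.746, 0.666, 0.0, 0.0]
force: [-1.1, -0.9, -1.8]
opening: 0.009
gripper_force: 49.1
```

play_rows(plan=[0,0,0,0,0,0,0,0,0,0,0,0,0,0,0,0,0,0,0,0,0.3,0,0,0,0,0,1,0,0,0], fingers=-0.3)

```text
clock: 16.9
eef_pos: [0.5531, -0.1574, 0.1868]
tcp_rot: [0.746, 0.666, -0.0, -0.0]
force: [0.4, -0.1, -0.4]
opening: 0.03
gripper_force: 0.0
```

play_rows(plan=[0,0,2,0,0,0,0,0,5,0,0,0,0,0,9,0,0,0,0,0,9,0,0,0,0,0,9,0,0,0])

```text
clock: 17.4
eef_pos: [0.554, -0.1575, 0.2782]
tcp_rot: [0.746, 0.666, 0.001, 0.001]
force: [-0.9, 1.0, -0.8]
opening: 0.0299
gripper_force: 0.0
```

Run:
```python
from h import *
S=eyes.calibration('scene');T=eyes.calibration('top');W=eyes.calibration('wrist')
for n in ('wrist','scene','top'):
    s,im=snap(n,n+'9.png');h=im.astype(int);m=((h[...,0]-h[...,2]>(20 if n=='top' else 22))&(h[...,0]>70)).astype(np.uint8)
    k,l,st,ce=cv2.connectedComponentsWithStats(m)
    print(n,s['eef_pos'].round(4),[(st[i].tolist(),ce[i].round(0).tolist()) for i in range(1,k) if 60<st[i,4]<6000])
C=lambda p,c,M:[(lambda q:(round(float(c['cx']+c['fx']*q[0]/q[2])),round(float(c['cy']+c['fy']*q[1]/q[2]))))(M[:3,:3].T@(np.array(x)-M[:3,3])) for x in p]
P=[(.555,-.155,.152),(.555,-.155,.202),(.61,.0115,.152),(.61,.0115,.202)]
print('expect scene',C(P,S,S['extrinsics']),'top',C(P,T,T['extrinsics']),'wrist',C(P,W,wT(s)))
```

```text
wrist [ 0.554  -0.1575  0.2782] [([388, 0, 17, 34, 460], [395.0, 15.0]), ([366, 19, 16, 14, 142], [374.0, 25.0]), ([306, 163, 20, 111, 1577], [318.0, 217.0]), ([609, 425, 31, 44, 809], [626.0, 446.0])]
scene [ 0.5531 -0.1576  0.2769] [([235, 0, 72, 58, 2027], [269.0, 25.0]), ([455, 0, 41, 28, 268], [473.0, 6.0]), ([500, 0, 65, 27, 740], [538.0, 10.0]), ([601, 19, 39, 35, 936], [622.0, 36.0]), ([367, 34, 84, 51, 1321], [408.0, 58.0]), ([481, 37, 70, 49, 1300], [519.0, 58.0]), ([545, 66, 30, 44, 564], [560.0, 85.0]), ([376, 68, 77, 54, 1695], [417.0, 95.0]), ([564, 84, 76, 84, 1914], [598.0, 130.0]), ([516, 88, 23, 31, 337], [527.0, 105.0]), ([205, 112, 52, 60, 1389], [226.0, 147.0]), ([528, 136, 21, 28, 359], [538.0, 150.0]), ([559, 156, 31, 24, 406], [574.0, 167.0]), ([429, 177, 81, 47, 1178], [475.0, 202.0]), ([624, 182, 16, 30, 267], [634.0, 198.0]), ([275, 217, 23, 32, 206], [288.0, 230.0]), ([92, 233, 35, 42, 922], [108.0, 254.0]), ([599, 246, 41, 85, 1684], [623.0, 298.0]), ([305, 269, 36, 32, 279], [325.0, 281.0]), ([450, 347, 43, 31, 322], [475.0, 358.0]), ([599, 373, 41, 70, 
[... 657 characters left out ...]
0, 115.0]), ([293, 134, 67, 99, 3879], [326.0, 181.0]), ([47, 139, 29, 45, 1188], [61.0, 161.0]), ([507, 138, 25, 59, 460], [517.0, 162.0]), ([210, 140, 19, 19, 193], [219.0, 150.0]), ([239, 184, 36, 13, 241], [257.0, 189.0]), ([135, 229, 36, 10, 202], [152.0, 233.0]), ([512, 247, 33, 160, 2256], [527.0, 327.0]), ([37, 256, 31, 49, 1320], [52.0, 280.0]), ([451, 271, 42, 47, 1473], [469.0, 293.0]), ([379, 300, 16, 69, 275], [390.0, 333.0]), ([17, 323, 76, 90, 4156], [63.0, 365.0]), ([207, 370, 91, 110, 3869], [247.0, 428.0])]
expect scene [(282, 234), (281, 219), (320, 287), (319, 273)] top [(317, 209), (317, 206), (257, 189), (255, 185)] wrist [(320, 228), (320, 249), (378, -38), (393, -82)]
```

Both covers hang where expected: the small disc in the scene spans 275–298 × 217–249, against an expected centre of (282,234). Next is the switch, lever tip at (0.439, −0.370, 0.087).

play_rows(plan=[-15.7,-5,0,0,0,20,-15.7,-15,0,0,0,20,-15.7,-22.5,0,0,0,20,-15.7,-22.5,0,0,0,20,-15.7,-22.5,0,0,0,20], fingers=-1)

```text
clock: 18.05
eef_pos: [0.4104, -0.3493, 0.2759]
tcp_rot: [0.619, 0.785, 0.0, -0.001]
force: [0.6, 0.4, 0.4]
opening: -0.0001
gripper_force: 0.0
```

play_rows(plan=[0,0,0,0,0,0,0,0,-4,0,0,0,0,0,-8,0,0,0,0,0,-8,0,0,0,0,0,-8,0,0,0])

```text
clock: 18.55
eef_pos: [0.4121, -0.3473, 0.1966]
tcp_rot: [0.619, 0.785, 0.0, -0.001]
force: [0.6, -0.9, 0.3]
opening: -0.0001
gripper_force: 0.0
```

Run:
```python
from h import *
s=sensors.read_state();print(s['eef_pos'],s['tcp_rot'],s['opening'],s['force'])
S=eyes.calibration('scene');T=eyes.calibration('top')
# box & lever refine: dark ball in the original pictures
for n,(x,y,w,h) in {'top0':(365,225,45,45),'scene0':(230,170,50,65)}.items():
    g=cv2.imread(f'pics/{n}.png',0)[y:y+h,x:x+w]
    print(n);
    for t in (60,150):
        k,l,st,ce=cv2.connectedComponentsWithStats((g<t).astype(np.uint8));print(t,[(st[i].tolist(),(ce[i]+[x,y]).round(1).tolist()) for i in range(1,k) if st[i,4]>8])
```

```text
[ 0.41207888 -0.34728557  0.19656738] [ 6.19005656e-01  7.85385799e-01  2.17810062e-04 -1.04765031e-03] -0.0001272215664700272 [ 0.58836727 -0.90359665  0.28441103]
top0
60 [([23, 25, 8, 8, 53], [391.3, 253.5])]
150 [([9, 13, 23, 22, 257], [385.6, 249.9])]
scene0
60 [([0, 0, 26, 18, 248], [238.5, 175.7]), ([24, 14, 6, 8, 35], [256.5, 186.8]), ([12, 52, 13, 6, 21], [248.0, 224.5])]
150 [([0, 0, 29, 21, 316], [239.6, 176.5]), ([10, 12, 28, 48, 573], [253.9, 211.4])]
```

play_rows(plan=[-1.7,-3.5,0,0,0,0,-1.7,-3.5,-4,0,0,0,-1.7,-3.5,-9,0,0,0,-1.7,-3.5,-14.1,0,0,0,-1.7,-3.5,-14.1,0,0,0])

```text
clock: 19.05
eef_pos: [0.3929, -0.3814, 0.0523]
tcp_rot: [0.619, 0.785, -0.0, -0.004]
force: [-1.3, 1.4, 0.6]
opening: 0.0002
gripper_force: 0.0
```

play_rows(plan=[1,0.25,0,0,0,0,2,0.55,0,0,0,0,3,0.8,0,0,0,0,4,1.1,0,0,0,0,5,1.3,0,0,0,0])

```text
clock: 19.55
eef_pos: [0.4481, -0.3703, 0.0586]
tcp_rot: [0.619, 0.785, 0.001, 0.002]
force: [-0.5, 0.5, 1.7]
opening: 0.0002
gripper_force: 0.0
```

play_rows(plan=[1,0.25,0,0,0,0,2,0.55,0,0,0,0,2.5,0.7,0,0,0,0,3,0.8,0,0,0,0])

```text
clock: 19.95
eef_pos: [0.4738, -0.3616, 0.0555]
tcp_rot: [0.619, 0.785, -0.001, -0.002]
force: [-10.7, -0.2, 11.1]
opening: -0.0002
gripper_force: 3.5
```

play_rows(plan=[0.5,0.13,0,0,0,0,1,0.25,0,0,0,0])

```text
clock: 20.15
eef_pos: [0.4739, -0.3616, 0.0556]
tcp_rot: [0.621, 0.784, -0.008, -0.008]
force: [-30.7, -0.4, 30.4]
opening: 0.0
gripper_force: 11.9
```

Run:
```python
from h import *
print(sensors.read_state()['force'])
_,a=snap('scene','s10.png');_,b=snap('top','t10.png')
for n,(x,y,w,h) in {'t10':(350,190,80,80),'s10':(225,170,60,65)}.items():
    g=cv2.imread(f'pics/{n}.png',0)[y:y+h,x:x+w]
    k,l,st,ce=cv2.connectedComponentsWithStats((g<60).astype(np.uint8));print(n,[(st[i].tolist(),(ce[i]+[x,y]).round(1).tolist()) for i in range(1,k) if st[i,4]>8])
```

```text
[-30.72836699  -0.43075871  30.38680765]
t10 [([44, 0, 36, 23, 347], [414.7, 196.2]), ([31, 16, 49, 64, 903], [399.3, 243.3]), ([49, 65, 3, 6, 11], [399.8, 257.7])]
s10 [([0, 0, 38, 41, 941], [243.2, 184.6]), ([21, 41, 13, 5, 40], [251.2, 213.5]), ([16, 50, 13, 8, 26], [245.8, 223.4])]
```

play_rows(plan=[-1.5,-0.4,0,0,0,0,-4,-1.1,0,0,0,0,-6,-1.6,0,0,0,0,-8,-2,4,0,0,0,-8,-2,8,0,0,0])

```text
clock: 20.75
eef_pos: [0.4001, -0.3802, 0.135]
tcp_rot: [0.621, 0.784, -0.002, -0.004]
force: [0.7, -1.5, -0.1]
opening: 0.0003
gripper_force: 0.0
```

play_rows(plan=[-3,-10,10,0,0,0,-3,-12,15,0,0,0,-3,-15,18,0,0,0,-3,-15,18,0,0,0,-3,-15,18,0,0,0])

```text
clock: 21.25
eef_pos: [0.3744, -0.5321, 0.3185]
tcp_rot: [0.62, 0.784, -0.0, 0.002]
force: [-0.4, -0.7, -0.6]
opening: 0.0001
gripper_force: 0.0
```

Run:
```python
from h import *
print(sensors.read_state()['force'],sensors.read_state()['eef_pos'])
snap('scene','s11.png');snap('top','t11.png');r={}
for n,(x,y,w,h) in {'t11':(355,200,65,70),'s11':(225,185,60,55)}.items():
    g=cv2.imread(f'pics/{n}.png',0)[y:y+h,x:x+w]
    k,l,st,ce=cv2.connectedComponentsWithStats((g<60).astype(np.uint8));print(n,[(st[i].tolist(),(ce[i]+[x,y]).round(1).tolist()) for i in range(1,k) if st[i,4]>8])
for n in('t11','s11'):
    c=eyes.calibration({'t':'top','s':'scene'}[n[0]]);M=c['extrinsics']
    for a in (-.5,.3,.5):
        p=np.array([.474,-.361,.017])+.08*np.array([np.sin(a)*.96,np.sin(a)*.27,np.cos(a)]);q=M[:3,:3].T@(p-M[:3,3]);print(n,a,(q[:2]/q[2]*c['fx']+[c['cx'],c['cy']]).round(1))
b=cv2.imread('pics/scene9.png').astype(int)-cv2.imread('pics/s11.png')
print('diff at covers',abs(b[260:305,300:345]).max(),abs(b[215:250,272:300]).mean(),'blank',abs(b[345:380,445:495]).max())
```

```text
[-0.3917777  -0.70863812 -0.56102484] [ 0.37441521 -0.5321288   0.31849964]
t11 [([56, 0, 9, 4, 22], [416.1, 201.0]), ([27, 27, 7, 8, 47], [384.9, 230.4])]
s11 [([0, 0, 10, 7, 40], [228.2, 187.0]), ([15, 16, 7, 7, 37], [242.6, 204.2]), ([24, 28, 4, 3, 10], [250.2, 214.0]), ([17, 36, 13, 7, 25], [247.0, 224.0])]
t11 -0.5 [392.2 254.8]
t11 0.3 [386.5 233.9]
t11 0.5 [384.7 229.3]
s11 -0.5 [257.  186.3]
s11 0.3 [244.6 199.2]
s11 0.5 [241.9 204.5]
diff at covers 24 9.416326530612245 blank 9
```

Run:
```python
from h import *
for n in('s11','t11'):
    h=cv2.imread(f'pics/{n}.png').astype(int)[...,::-1];m=((h[...,0]-h[...,2]>21)&(h[...,0]>70)).astype(np.uint8)
    k,l,st,ce=cv2.connectedComponentsWithStats(m)
    print(n,[st[i].tolist() for i in range(1,k) if 60<st[i,4]<900 and 120<ce[i][0]<500 and 170<ce[i][1]<370])
print(manip.finish_job())
```

```text
s11 [[272, 216, 26, 33, 234], [304, 269, 37, 36, 330], [450, 347, 43, 31, 332]]
t11 [[239, 184, 36, 13, 230], [299, 205, 36, 12, 243], [135, 229, 36, 10, 177]]
the job is handed in; nothing more can be done
None
```

I handed the job in at about 21 s (limit 72 s), but the hand-in returned no verdict. By my last camera check, both covers hang on their own pegs, the lever is fully over (about 0.95–1.0 rad) and the blank cover is still in its slot.

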